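# Switch on the warmer under the dinner plate

### The arm

A 6-joint arm with a two-finger parallel gripper is mounted at the origin on the work surface. World frame = base frame: x ahead of the robot, y to its left, z up, the work surface at z = 0. Lengths are in m, angles in degrees, forces in N, time in s.
With the tool pointing down it reaches from about 0.4 to 0.825 m from the base axis. Payload 7 kg.
Tool frame: the origin (TCP) lies midway between the tips of the shut fingers; the grasp point (between the pads) lies 19 mm behind it; z points along the fingers, y is the line along which they close (so a half turn about z gives the same grasp; the last joint's range is limited). The gripper opens to 88 mm and grips with 3 to 60 N. Pads are 19 mm wide; open, the fingers measure 130 mm over their backs; the gripper's body (78 mm by 193 mm) begins 47 mm behind the grasp point.
Start: joints at [82.282, 20.546, 0.682, 0, -70.136, -16.507], TCP at [0.277, 0.616, 0.227] pointing down, gripper open.
Joint ranges: [-176.03, 176.03], [-82.01, 121.73], [-58.28, 71.71], [-173.87, 95.51], [-174.79, -0.11], [-173.66, 173.66]. Speed limits (degrees/s): [136.94, 136.94, 172.46, 180, 180, 180].

### API

Orientations are given as [roll, pitch, yaw] about the fixed x, y, z axes, in that order (R = Rz(yaw) Ry(pitch) Rx(roll)).
In Python, from plant import r, eyes, workorder gives the robot as it stands.
- The arm moves only by the tool step_arm, never from a script. Its argument "plan" is a list of rows, each a list of 5 numbers: the shift along the tool's x, y, z each as a share of 25 cm, from -1 to 1, then the turn about the tool's z as a share of 60 degrees, from -1 to 1, then the finger opening in mm, from 0 to 87.6. In form: [[x, y, z, turn, jaw], ...]. A call has 1 to 12 rows; each row is the pose to reach, as a shift and turn from the pose commanded when the call began, along the tool's axes at that moment; what a row does not reach only later rows make up. A row lasts 1/12 s, in which the tool goes at most 41.7 mm and 7.16 degrees, less where a joint would pass 70% of its speed; a pose out of reach is approached as far as the arm can. A call with a number of a shift or a turn outside -1 to 1 is refused whole. A call with a gripper value outside its range is refused whole. The fingers move at their own pace and stop on an object; "newtons" is the grip in N (left out, the last holds). Time passes only in rows, so rows that repeat a pose let the fingers close. It gives the time, the measured TCP pose, the force, the opening and the grip force at its end, in the units of the state.
- r.get_state(): the state, without advancing time (a new reading comes with each control period).
- eyes.capture(name): name is "side" or "top"; returns the picture (480x640x3 uint8, red, green, blue); there is no depth.
- eyes.camera_model(name): a dict with "fov_y" (degrees; the focal length in pixels is half the picture's height over the tangent of half this angle, whatever the lens; pixels are square), "cx", "cy" (the principal point, pixels), "world_to_cam" (4x4, takes a point from world to camera coordinates). Camera axes: x right, y up, looking along -z (the intrinsics and any distortion apply to the point x, -y, -z); pixel columns grow to the right and rows downward; lengths in m; the calibration is good to about 2 mm. A picture is of the moment at which its call begins. camera_model takes no time and is no camera call.
- workorder.close_job(): hands the job in; it is judged then, once.
The state is a dict: "time_s": time; "joints": joint angles; "qd": joint speeds; "joint_torque": joint torques, N m; "tcp_pos": TCP position; "eef_rot": TCP orientation; "contact_force": force on the tool from outside, world axes, zero at the start; "moment": the same for the moment, N m; "gripper_width": finger opening in m; "gripper_force": force on a finger pad.
Only numpy, scipy, OpenCV 4.12 (cv2) and the standard library are available. Lean on these libraries where they do the work, as an engineer would, in place of code of your own. Each camera call takes 0.05 s, during which the arm holds its last target. There are 200 camera calls.

### The job

Two identical plate warmers stand on the restaurant pass, both off. Switch on the one that the white dinner plate stands on, by pushing down the raised end of its black rocker switch until it snaps over and stays; leave the warmer with the cup off and leave the plate where it stands.

Things in the scene. Friction and masses are not known exactly. Their poses are not given: they have to be found in the camera images.
- switch_a (a point): Fixed point on the hinge axis, mid-rocker, of the switch to flip, 68 mm above the table. z up, y along the hinge, +x to the plate. The warmer is a fixed steel box 360 (x) by 240 mm, deck 60 mm high, reaching from x = -60 to +300 mm. Push straight down, gripper closed, at x = -17 mm, y = 0. Beside it at y = +78 mm: a fixed knob 30 mm wide, 78 mm high. A like warmer with a blue cup stands left or right.
- rocker_a (a joint): Black rocker, 56 mm (x) by 36 mm (y), top a shallow V, in a grey bezel 6 mm high; rad. -0.2 off (start): the -x half, nearer the robot, is raised, its edge 81 mm above the table. +0.2 on: that edge down at 70 mm. The valley of the V stays 73 mm high. Over-centre: resists with about 3 to 5 N until halfway, then snaps over and stays at the end.
- rocker_b (a joint): The like rocker of the other warmer (the one with the cup), rad: -0.2 off (start), +0.2 on. It must stay off.
- plate: White dinner plate, 200 mm wide, 20 mm high, loose on the black glass hot surface (64 mm above the table) of the warmer to switch on. Origin: centre of its underside, z up.

How it is judged (in metres and radians):
At the end, for the whole second after the job is handed in: The rocker of the plate's warmer rests in its on position (above 0.14 rad), that of the other warmer in its off position (below -0.14 rad), and the plate is within 20 mm of where it stood (value of joint rocker_a above 0.14 rad and value of joint rocker_b below -0.14 rad and distance of plate from where it was at the start of the episode below 0.02 m); the robot touches nothing.
It fails at once if the other warmer is switched on (value of joint rocker_b above 0 rad).
It fails at once if the plate is shoved more than 30 mm or tipped more than 15 degrees (distance of plate from where it was at the start of the episode above 0.03 m or angle between plate's own z axis and vertical above 0.26 rad).
It also fails if it takes over 29 s, if anything falls off the work surface, if the arm or the gripper's body presses on something with over 40 N, if the wrist force passes 120 N, or if a joint passes its speed limit or range.

## Working session

There is one attempt and no reset: what is moved stays moved. The work goes in short steps, Python scripts to look and compute and a tool call to move; the robot and the scene stay as the last step left them, time stands still between calls to the robot, and variables do not carry over. Pictures are saved under pics/ and viewed, at most 10 in all, crops included, and the job is handed in when it is done.

Besides the shell and the picture viewer there is one more tool, called after "Call:" by a JSON object that holds its "method" and its "body". step_arm: Moves the arm, as the interface text tells. Its arguments: {"type":"object","properties":{"plan":{"type":"array"},"newtons":{"type":"number"}},"required":["plan"]}

```bash
mkdir -p pics
python3 - <<'E'
from plant import r,eyes
import cv2
for n in("top","side"):
    cv2.imwrite(f"pics/{n}0.png",eyes.capture(n)[:,:,::-1]); m=eyes.camera_model(n); print(n,m)
s=r.get_state();print(s["time_s"],s["tcp_pos"],s["eef_rot"],s["contact_force"])
E
```

```text
top {'fov_y': 55.23197961565678, 'cx': 313.76764088941235, 'cy': 247.2758279268779, 'world_to_cam': array([[-0.00654287, -0.99996815,  0.00457041,  0.00154287],
       [ 0.99613792, -0.00611748,  0.08758895, -0.59741064],
       [-0.0875582 ,  0.00512584,  0.99614622, -0.86242418],
       [ 0.        ,  0.        ,  0.        ,  1.        ]])}
side {'fov_y': 44.550179365806464, 'cx': 336.62039908098666, 'cy': 233.91515849735066, 'world_to_cam': array([[-0.81578623, -0.57810941,  0.01680259,  0.47978035],
       [ 0.45282258, -0.62037812,  0.640377  , -0.3369432 ],
       [-0.35978401,  0.53001933,  0.76787693, -0.76994586],
       [ 0.        ,  0.        ,  0.        ,  1.        ]])}
0.1 [0.27681481 0.6151402  0.22571827] [ 1.79913370e+02 -8.40058020e-03 -2.42315288e+01] [ 0.09733573 -0.96166463  0.47215598]
```

View pics/top0.png

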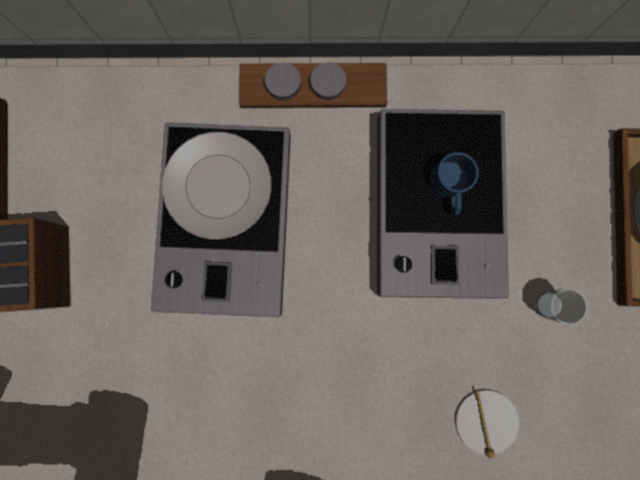

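View pics/side0.png

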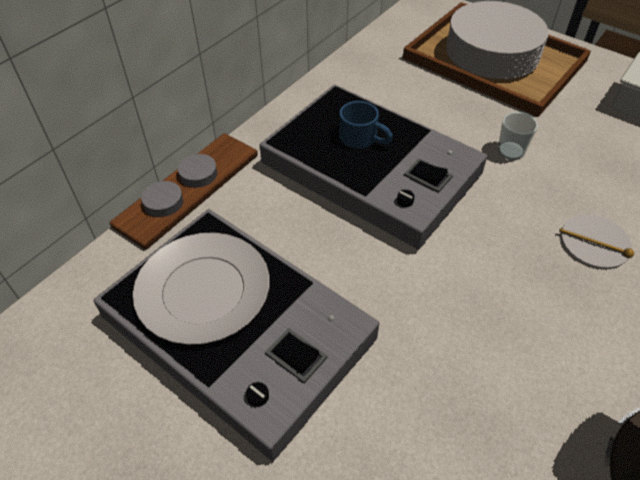

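Top view: the plate warmer is the left one, with its rocker at about (217,281), knob (173,279) and plate (217,186). In the side view its rocker is at about (297,354) and its knob at (257,393). The cup warmer is on the right, with its rocker at (445,265) in the top view.

```bash
cat > h.py <<'E'
import numpy as np,cv2
from plant import r,eyes
def cam(n):
    m=eyes.camera_model(n);T=np.array(m["world_to_cam"]);f=240/np.tan(np.radians(m["fov_y"]/2))
    return T,f,m["cx"],m["cy"]
def ray(n,u,v):
    T,f,cx,cy=cam(n);d=T[:3,:3].T@np.array([(u-cx)/f,-(v-cy)/f,-1]);return -T[:3,:3].T@T[:3,3],d/np.linalg.norm(d)
def plane(n,p,z):
    o,d=ray(n,*p);return o+d*(z-o[2])/d[2]
def tri(p,q):
    o1,d1=ray("top",*p);o2,d2=ray("side",*q)
    s=np.linalg.lstsq(np.c_[d1,-d2],o2-o1,rcond=None)[0];a=o1+s[0]*d1;b=o2+s[1]*d2
    return (a+b)/2,np.linalg.norm(a-b)
def blob(img,box,th=45):
    x0,y0,x1,y1=box;g=img[y0:y1,x0:x1].max(2)
    c=max(cv2.findContours((g<th).astype(np.uint8),cv2.RETR_EXTERNAL,cv2.CHAIN_APPROX_NONE)[0],key=cv2.contourArea)
    h=cv2.convexHull(c)+[x0,y0];(cx,cy),wh,a=cv2.minAreaRect(h);return (cx,cy),cv2.boxPoints(((cx,cy),wh,a)),cv2.contourArea(h),h
E
python3 - <<'E'
from h import *
np.set_printoptions(precision=4,suppress=True)
t=cv2.imread("pics/top0.png");s=cv2.imread("pics/side0.png")
R=blob(t,(198,258,236,305));K=blob(t,(160,265,186,293));RS=blob(s,(262,328,330,380));KS=blob(s,(242,378,274,410))
for n,b in(("R",R),("K",K),("RS",RS),("KS",KS)):print(n,b[0],b[2],b[1].tolist())
print("tri R",tri(R[0],RS[0]),"K",tri(K[0],KS[0]))
c=np.array([plane("top",p,.075) for p in R[1]]);print(c, np.linalg.norm(np.diff(c,axis=0),axis=1))
r0=plane("top",R[0],.074);k0=plane("top",K[0],.078);print(r0,k0,np.hypot(*(r0-k0)[:2]),"side",plane("side",RS[0],.074),plane("side",KS[0],.078))
# glass/deck corners by eye, top & side
for nm,p,z in(("nearL",(152,312),.06),("nearR",(280,316),.06),("farL",(166,124),.06),("farR",(290,128),.06)):print(nm,plane("top",p,z))
for nm,p in(("side near+y",(272,447)),("side near-y",(378,326)),("far-y",(209,212)),("far+y",(97,303))):print(nm,plane("side",p,.06))
big=np.hstack([cv2.resize(t[250:325,145:245],(400,300),interpolation=2),cv2.resize(s[320:395,235:335],(400,300),interpolation=2)])
cv2.imwrite("pics/z.png",cv2.convertScaleAbs(big,alpha=1.8))
E
```

```text
R (215.90586853027344, 281.2235412597656) 663.5 [[204.31175231933594, 296.9470520019531], [206.85292053222656, 263.9117736816406], [227.49998474121094, 265.5000305175781], [224.9588165283203, 298.5353088378906]]
K (173.25, 279.25) 201.5 [[162.0, 279.0], [173.0, 268.0], [184.5, 279.5], [173.5, 290.5]]
RS (296.4976806640625, 352.7807922363281) 1121.5 [[270.60260009765625, 351.3411560058594], [288.876953125, 327.9906311035156], [322.39276123046875, 354.2204284667969], [304.118408203125, 377.5709533691406]]
KS (256.5000305175781, 395.0000305175781) 434.5 [[240.00003051757812, 396.0000305175781], [257.5000305175781, 378.5000305175781], [273.0000305175781, 394.0000305175781], [255.50003051757812, 411.5000305175781]]
tri R (array([0.5322, 0.1784, 0.0636]), np.float64(0.0007496846846055333)) K (array([0.5369, 0.2578, 0.0617]), np.float64(0.0006187982501664228))
[[0.504  0.1968 0.075 ]
 [0.5639 0.1931 0.075 ]
 [0.5607 0.1554 0.075 ]
 [0.5009 0.1594 0.075 ]] [0.06   0.0378 0.06  ]
[0.5323 0.1764 0.074 ] [0.5363 0.2527 0.078 ] 0.07644987708058115 side [0.5281 0.1824 0.074 ] [0.5312 0.2628 0.078 ]
nearL [0.4769 0.2959 0.06  ]
nearR [0.468  0.0608 0.06  ]
farL [0.8319 0.2779 0.06  ]
farR [0.823  0.0417 0.06  ]
side near+y [0.4771 0.2991 0.06  ]
side near-y [0.4638 0.0731 0.06  ]
far-y [0.815  0.0541 0.06  ]
far+y [0.8232 0.2848 0.06  ]
```

View pics/z.png

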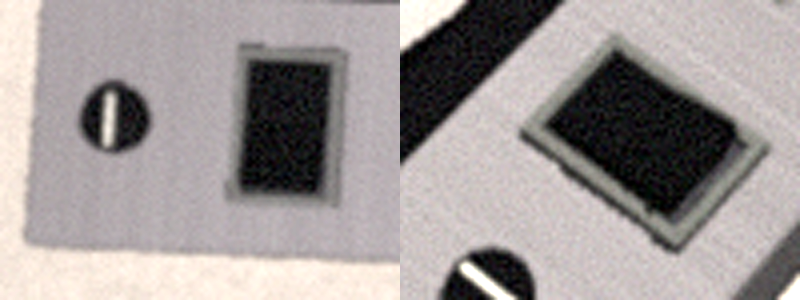

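The lens or calibration makes the deck read about 2% small. The switch is at about (0.531, 0.178) with yaw about -3°. I'll move in above it, then check close up.

Call:
{"method": "step_arm", "body": {"plan": [[0.13, 0.1, 0, 0, 0], [0.26, 0.2, 0, 0, 0], [0.39, 0.3, 0, 0, 0], [0.52, 0.4, 0, 0, 0], [0.65, 0.5, 0, 0, 0], [0.79, 0.6, 0, 0, 0], [0.79, 0.6, 0, 0, 0], [0.79, 0.6, 0, 0, 0], [0.79, 0.6, 0, 0, 0]]}}

```text
time_s: 0.85
tcp_pos: [0.3957, 0.3976, 0.2266]
eef_rot: [-180.0, 0.0, -24.3]
contact_force: [-0.3, -0.8, 0.6]
gripper_width: 0.0333
gripper_force: 0.0
```

Call:
{"method": "step_arm", "body": {"plan": [[0.13, 0.1, 0, 0, 0], [0.26, 0.2, 0, 0, 0], [0.39, 0.3, 0, -0.1, 0], [0.52, 0.4, 0, -0.2, 0], [0.65, 0.5, 0, -0.3, 0], [0.79, 0.6, 0, -0.354, 0], [0.79, 0.6, 0, -0.354, 0], [0.79, 0.6, 0.15, -0.354, 0], [0.79, 0.6, 0.3, -0.354, 0], [0.79, 0.6, 0.3, -0.354, 0], [0.79, 0.6, 0.3, -0.354, 0]]}}

```text
time_s: 1.77
tcp_pos: [0.5132, 0.1801, 0.1503]
eef_rot: [179.8, 0.2, -2.9]
contact_force: [0.1, 0.2, 0.8]
gripper_width: 0.0004
gripper_force: 0.0
```

Run:
```python
from h import *
s=r.get_state();print(s["time_s"],s["tcp_pos"],s["eef_rot"],s["contact_force"],s["gripper_width"])
t=eyes.capture("top")[:,:,::-1];q=eyes.capture("side")[:,:,::-1]
cv2.imwrite("pics/t1.png",t);cv2.imwrite("pics/s1.png",q)
P=np.r_[s["tcp_pos"],1]
for n in("top","side"):
    T,f,cx,cy=cam(n);c=T@P;print(n,cx-f*c[0]/c[2],cy+f*c[1]/c[2])
```

```text
1.7667 [0.51318475 0.18011344 0.15027122] [179.8014816    0.19613681  -2.91261671] [0.11879951 0.15103401 0.84681624] 0.0003822593861103808
top 203.89569880599072 292.2268933509521
side 304.7390583949775 328.50562005863253
```

View pics/s1.png

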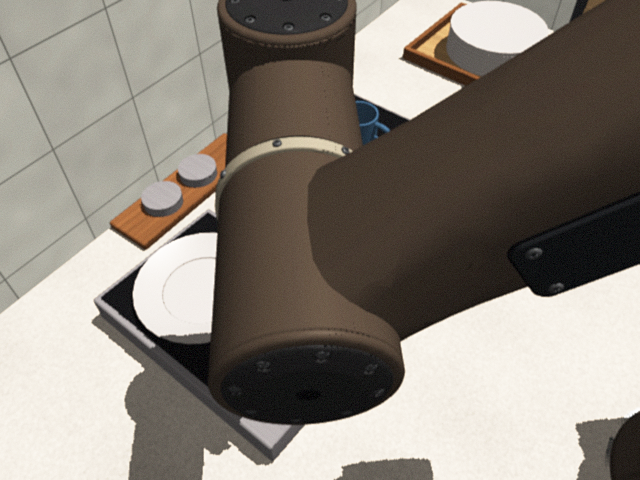

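View pics/t1.png

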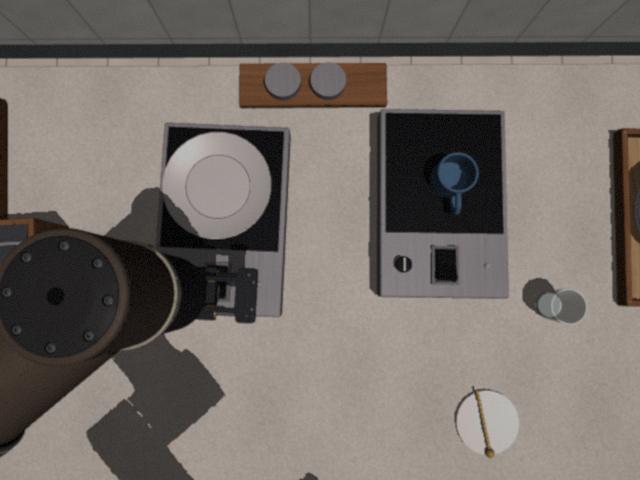

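Side view: the arm hides the switch. Top view: the gripper is over the panel at about (230,290), in line with the rocker column and clear of the plate (217,186) and the other warmer. The position fits the reading to within about 4 mm, so I'll go down gently and watch the force.

Call:
{"method": "step_arm", "body": {"plan": [[0, 0, 0.1, 0, 0], [0, 0, 0.2, 0, 0], [0, 0, 0.26, 0, 0], [0, 0, 0.27, 0, 0], [0, 0, 0.276, 0, 0], [0, 0, 0.28, 0, 0], [0, 0, 0.284, 0, 0], [0, 0, 0.284, 0, 0]]}}

```text
time_s: 2.53
tcp_pos: [0.5148, 0.1805, 0.0818]
eef_rot: [-179.9, -0.1, -3.0]
contact_force: [0.1, -0.3, 0.1]
gripper_width: 0.0004
gripper_force: 0.0
```

Call:
{"method": "step_arm", "body": {"plan": [[0, 0, 0.004, 0, 0], [0, 0, 0.008, 0, 0], [0, 0, 0.012, 0, 0], [0, 0, 0.012, 0, 0]]}}

```text
time_s: 2.87
tcp_pos: [0.5141, 0.1799, 0.0776]
eef_rot: [-180.0, -0.0, -3.0]
contact_force: [0.3, -0.3, 1.2]
gripper_width: 0.0002
gripper_force: 0.5
```

Call:
{"method": "step_arm", "body": {"plan": [[0, 0, 0.004, 0, 0], [0, 0, 0.008, 0, 0], [0, 0, 0.012, 0, 0], [0, 0, 0.012, 0, 0]]}}

```text
time_s: 3.2
tcp_pos: [0.5139, 0.1797, 0.0741]
eef_rot: [180.0, 0.0, -3.0]
contact_force: [-0.8, 0.2, 0.4]
gripper_width: 0.0004
gripper_force: 0.0
```

Call:
{"method": "step_arm", "body": {"plan": [[0, 0, 0.003, 0, 0], [0, 0, 0.006, 0, 0], [0, 0, 0.008, 0, 0], [0, 0, 0.008, 0, 0]]}}

```text
time_s: 3.53
tcp_pos: [0.5141, 0.1798, 0.0725]
eef_rot: [180.0, 0.0, -3.0]
contact_force: [-0.4, 0.1, 0.5]
gripper_width: 0.0004
gripper_force: 0.2
```

Call:
{"method": "step_arm", "body": {"plan": [[0, 0, 0.003, 0, 0], [0, 0, 0.006, 0, 0], [0, 0, 0.006, 0, 0]]}}

```text
time_s: 3.78
tcp_pos: [0.5142, 0.1799, 0.072]
eef_rot: [180.0, -0.0, -3.0]
contact_force: [-3.4, -1.4, 9.9]
gripper_width: 0.0003
gripper_force: 5.0
```

Firm contact at 72 mm with 10 N, which fits the stop in the on position. I'll lift, back away and look.

Call:
{"method": "step_arm", "body": {"plan": [[0, 0, -0.1, 0, 0], [0, 0, -0.25, 0, 0], [0, 0, -0.4, 0, 0], [0, 0, -0.55, 0, 0], [0, -0.15, -0.6, 0, 0], [0, -0.3, -0.6, 0, 0], [0, -0.45, -0.6, 0, 0], [0, -0.6, -0.6, 0, 0], [0, -0.75, -0.6, 0, 0], [0, -0.9, -0.6, 0, 0], [0, -0.95, -0.6, 0, 0], [0, -0.95, -0.6, 0, 0]]}}

```text
time_s: 4.78
tcp_pos: [0.526, 0.42, 0.2196]
eef_rot: [179.9, 0.0, -2.8]
contact_force: [-0.3, -0.8, 0.1]
gripper_width: 0.0008
gripper_force: 0.0
```

Call:
{"method": "step_arm", "body": {"plan": [[-0.15, -0.1, 0, 0, 0], [-0.3, -0.2, 0, 0, 0], [-0.45, -0.3, 0, 0, 0], [-0.6, -0.4, 0, 0, 0], [-0.7, -0.5, 0, 0, 0], [-0.7, -0.6, 0, 0, 0], [-0.7, -0.6, 0, 0, 0], [-0.7, -0.6, 0, 0, 0]]}}

```text
time_s: 5.45
tcp_pos: [0.3587, 0.5764, 0.2204]
eef_rot: [179.9, 0.0, -2.9]
contact_force: [-0.2, -0.9, 0.1]
gripper_width: -0.0001
gripper_force: 0.0
```

Run:
```python
from h import *
s=r.get_state();print(s["time_s"],s["tcp_pos"],s["contact_force"])
t=eyes.capture("top")[:,:,::-1];q=eyes.capture("side")[:,:,::-1]
z=lambda i,a,b:cv2.resize(i[a:a+75,b:b+100],(400,300),interpolation=2)
t0=cv2.imread("pics/top0.png");q0=cv2.imread("pics/side0.png")
cv2.imwrite("pics/c2.png",cv2.convertScaleAbs(np.vstack([np.hstack([z(t0,245,180),z(q0,320,245)]),np.hstack([z(t,245,180),z(q,320,245)])]),alpha=1.8))
d=cv2.absdiff(t,t0).max(2);print("plate diff",(d[125:245,158:275]>40).sum(),"rockerB diff",(d[240:290,425:465]>40).sum(),"rockerA diff",(d[258:305,198:236]>40).sum())
```

```text
5.45 [0.35866373 0.57642741 0.22039949] [-0.20998894 -0.87487458  0.06430935]
plate diff 0 rockerB diff 0 rockerA diff 0
```

View pics/c2.png

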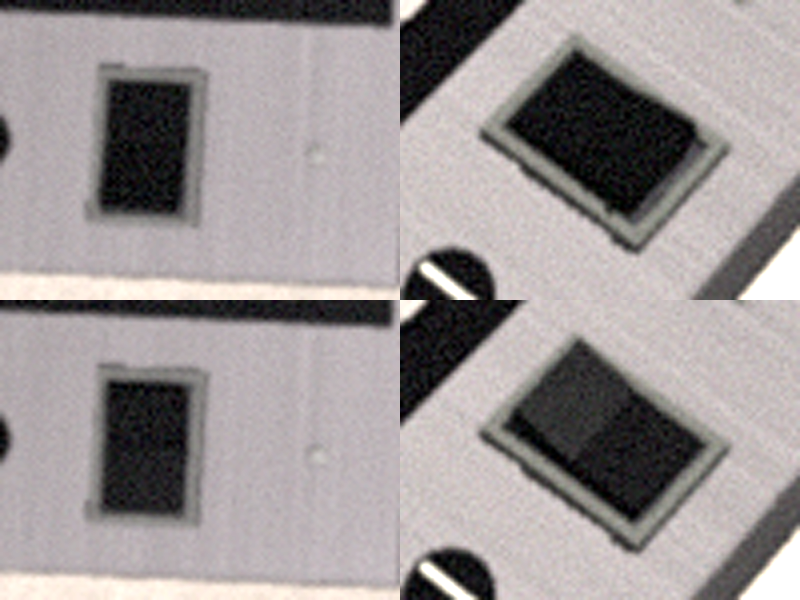

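The crops (before above, after below) show the rocker flipped. In the side view its near half is down and its far half is raised and catching the light. The plate and the other rocker are unchanged.

```bash
python3 -c "
from plant import workorder
print(workorder.close_job())"
```

```text
the job is handed in; nothing more can be done
None
```

The plate's warmer is switched on and the job is handed in: the last pictures show its rocker flipped, with the plate and the cup warmer's rocker unchanged, but `close_job()` returned no verdict.

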